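# Take the cutter out of the router collet and hold it up for inspection

### The job

The router motor stands nose up in its plywood stand: unscrew its collet nut by hand, anticlockwise seen from above, about two thirds of a turn (regrip it as often as needed), until the collet lets go of the cutter. Then take the cutter by its round head, draw it straight up out of the collet, and tip it over until its shank lies nearer level than upright, held at least a hand's breadth higher than the collet so that I can look the shank over for score marks. Finish while still holding it up there, still and clear of the router, and do not pull at the cutter before the nut is loose or disturb the things lying around.

Things in the scene. Friction and masses are not known exactly. Their poses are not given: they have to be found in the camera images.
- router: Router motor, black barrel 70 mm across with an aluminium nose, standing nose up in a plywood stand (125 x 125 mm) that is fixed to the bench; a hank of mains lead lies behind the stand (its +x side). Origin: centre of the stand's underside, on the bench; z up along the spindle. The top of the nose is 123 mm above the origin and 31 mm across there; a bare steel spindle 21 mm across rises from it to the nut, whose underside is at 146 mm.
- collet_mouth (a point): Centre of the top face of the collet nut, on the spindle axis, 166 mm above the bench; does not turn with the nut.
- collet_nut (a joint): Turn of the collet nut in rad, growing anticlockwise seen from above; 0 is fully tight, 6.0 is the stop. The nut is a knurled steel ring, round, 34 mm across and 20 mm high (146 to 166 mm above the bench), to be gripped across its diameter from above at any yaw; it turns stiffly (0.1 Nm) and stays where it is left. It starts somewhere between 0 and 0.4. The four sprung collet segments inside grip the shank until about 2.8 and stand clear of it by 3.3.
- cutter: Router cutter standing in the collet, head up; 60 mm long in all: a steel shank 12 mm across and 42 mm long, and a round dark head 29 mm across and 18 mm high on top of it, safe to grip across at any yaw. Origin: centre of the shank's lower end; z along the shank towards the head. Seated, its lower end is 32 mm below the mouth of the collet, so 10 mm of shank and then the head stand above the nut (head from 10 to 28 mm above the collet mouth). About 0.12 kg.
- cutter_head (a point): Centre of the cutter's head, 51 mm from the shank's lower end along the cutter's z.
- spanner: Flat steel spanner, 163 mm long, 7 mm thick, lying on the bench to the right of the stand: leave it alone.
- marker: Marker pen with cap, 130 mm long, lying to the left of the stand: leave it alone.
- tape_measure: Tape measure, 38 x 81 x 66 mm, on the bench to the right: leave it alone.
- block_plane: Small iron block plane, 46 x 155 x 54 mm, on the bench to the right: leave it alone.
- offcut_2: Small wood block, 40 x 80 x 40 mm, on the bench to the left: leave it alone.

How it is judged:
By the outcome, as a careful person would: the job done as asked, in the order asked, and still so for the second after the job is handed in, while the arm keeps its last pose, push and grip.
It also fails if it takes over 51 s, if anything falls off the work surface, if the arm or the gripper's body presses on something with over 40 N, if the wrist force passes 120 N, or if a joint passes its speed limit or range.

### The arm

A 7-joint arm with a two-finger parallel gripper is mounted at the origin on a cart in front of the work surface, level with it; the furniture and walls round the work are solid. World frame = base frame: x ahead of the robot, y to its left, z up, the work surface at z = 0. Lengths are in m, angles in rad, forces in N, time in s.
With the tool pointing down it reaches from about 0.425 to 0.925 m from the base axis. Payload 6.8 kg.
Tool frame: the origin (TCP) lies at the very end of the fingers, on their centre line; the grasp point (between the pads) lies 19 mm behind it; z points along the fingers, y is the line along which they close (so a half turn about z gives the same grasp; the last joint's range is limited). The gripper opens to 85 mm and grips with 20 to 120 N. Pads are 22 mm wide; open, the fingers measure 114 mm over their backs; the gripper's body (76 mm by 85 mm) begins 54 mm behind the grasp point. The pads swing forward as they close: fully open they stand 13 mm farther back than shut.
Start: joints at [1.025, 0.477, 0.022, 1.555, -0.011, 1.109, -0.083], TCP at [0.286, -0.611, 0.231] pointing down, gripper open.
Joint ranges: [-2.96, 2.96], [-0.34, 2.1], [-1.41, 1.46], [0.24, 2.44], [-1.37, 4.51], [0.17, 1.92], [-2.96, 2.96]. Speed limits (rad/s): [2.39, 2.39, 3.14, 3.14, 3.14, 3.14, 3.14].

### API

Orientations are given as a unit quaternion [w, x, y, z].
In Python, from station import bot gives the robot as it stands.
- The arm moves only by the tool jog_arm, never from a script. Its argument "motion" is a list of rows, each a list of 7 numbers: the turn, a rotation vector about the tool's x, y, z in rad, then the shift along the tool's x, y, z in mm, then the finger opening in mm, from 0 to 85.4. A call has 1 to 10 rows; each row is the pose to reach, as a shift and turn from the pose commanded when the call began, along the tool's axes at that moment; what a row does not reach only later rows make up. A row lasts 1/8 s, in which the tool goes at most 62.5 mm and 10.7 degrees, less where a joint would pass 70% of its speed; a pose out of reach is approached as far as the arm can. A call with a gripper value outside its range is refused whole. The fingers move at their own pace and stop on an object; "grip_force" is the grip in N (left out, the last holds). Time passes only in rows, so rows that repeat a pose let the fingers close. It gives the time, the measured TCP pose, the force, the opening and the grip force at its end, in the units of the state.
- bot.get_obs(): the state, without advancing time (a new reading comes with each control period).
- bot.read_camera(name): name is "scene" or "top" or "wrist"; returns a dict with "pixels" (400x640x3 uint8, red, green, blue), "camera_matrix" (3x3 intrinsics, pixels), "distortion" ([k1, k2, p1, p2, k3] as OpenCV has them; the pictures are not rectified), "T" (4x4, takes a point from camera to world coordinates); the wrist camera has in their place "tool_from_camera" (4x4, takes a point from camera to tool coordinates, whose origin is the TCP and whose axes are the flange's). Camera axes: x right, y down, z forward; pixel columns grow to the right and rows downward; lengths in m; the calibration is good to about 2 mm. A picture is of the moment at which its call begins: read the wrist's pose just before it. There is no depth.
- bot.hand_in(): hands the job in; it is judged then, once.
Trained networks look in a picture, given as the dict that the camera call returned (one of the last four; its "shot" number tells which), for a name from the list of things; names that differ only in an ending like _2 or _b are one class to them, and where a whole thing is asked for, a point or a joint stands for the part that bears it (a point fixed in the world has none). Each returns a list of dicts, best first, with "score" (0 to 1); they miss things now and then, are a little off and sometimes report something else, mostly with a low value. They report only what shows in the picture. A call takes as long as a camera call.
- bot.spot_in(thing, picture): "xy" ([column, row] in pixels, amid what is visible of it).
- bot.tip_of(thing, picture): "xy" ([column, row] in pixels: a listed point, or the origin of a listed thing).
The state is a dict: "t": time; "q": joint angles; "joint_vel": joint speeds; "joint_torque": joint torques, N m; "eef_pos": TCP position; "tool_rot": TCP orientation; "contact_force": force on the tool from outside, world axes, zero at the start; "torque": the same for the moment, N m; "gripper_width": opening from 0.0 (shut) to 1.0 (fully open); "grasp_force": force on a finger pad.
Only numpy, scipy, OpenCV 4.12 (cv2) and the standard library are available. Lean on these libraries where they do the work, as an engineer would, in place of code of your own. Each camera call takes 0.05 s, during which the arm holds its last target. There are 200 camera calls.

## Working session

There is one attempt and no reset: what is moved stays moved. The work goes in short steps, Python scripts to look and compute and a tool call to move; the robot and the scene stay as the last step left them, time stands still between calls to the robot, and variables do not carry over. Pictures are saved under pics/ and viewed, at most 10 in all, crops included, and the job is handed in when it is done.

Besides the shell and the picture viewer there is one more tool, called after "Call:" in YAML: its name, and indented under it one key for each argument. jog_arm: Moves the arm, as the interface text tells. Its arguments: {"type":"object","properties":{"motion":{"type":"array"},"grip_force":{"type":"number"}},"required":["motion"]}

```bash
ls; mkdir -p pics
cat > h.py <<'E'
import numpy as np, cv2
from scipy.spatial.transform import Rotation as R
from station import bot
np.set_printoptions(precision=4,suppress=True)
def RR(o): q=o['tool_rot']; return R.from_quat([q[1],q[2],q[3],q[0]])
def ray(p,xy,T=None):
    T=np.array(p['T']) if T is None else T
    u=cv2.undistortPoints(np.array([[xy]],float),np.array(p['camera_matrix']),np.array(p['distortion']))[0,0]
    return T[:3,3],T[:3,:3]@np.array([u[0],u[1],1])
def atz(p,xy,z,T=None):
    o,d=ray(p,xy,T); return o+d*(z-o[2])/d[2]
def tri(rs):
    A=0;b=0
    for o,d in rs:
        d=d/np.linalg.norm(d);P=np.eye(3)-np.outer(d,d);A=A+P;b=b+P@o
    return np.linalg.solve(A,b)
def save(p,n): cv2.imwrite('pics/'+n,np.ascontiguousarray(p['pixels'][:,:,::-1]))
E
python3 - <<'E'
from h import *
o=bot.get_obs(); print(o['t'],o['eef_pos'],RR(o).as_matrix(),o['contact_force'],o['gripper_width'])
rs={}
for c in ['scene','top']:
    p=bot.read_camera(c); save(p,c+'0.png')
    for n in ['cutter_head','collet_mouth','router']:
        l=bot.tip_of(n,p)[:2]; print(c,n,[(np.array(d['xy']),round(d['score'],2)) for d in l])
        if l: rs.setdefault(n,[]).append(ray(p,l[0]['xy']))
    for n,z in [('spanner',0),('marker',0),('tape_measure',.03),('block_plane',.03),('offcut_2',.02)]:
        l=bot.spot_in(n,p)
        if l: print(c,n,round(l[0]['score'],2),atz(p,l[0]['xy'],z))
for n in rs: 
    if len(rs[n])>1: print(n,tri(rs[n]))
E
```

```text
pics
0.0 [ 0.2859 -0.6108  0.2303] [[ 0.9057  0.424  -0.0009]
 [ 0.424  -0.9057  0.0016]
 [-0.0001 -0.0019 -1.    ]] [-0.6241  0.2709 -0.6244] 1.0016066100903551
scene cutter_head [(array([231.4, 303. ]), 0.71), (array([331.9, 181.5]), 0.47)]
scene collet_mouth [(array([335.3, 184.9]), 0.84)]
scene router [(array([330.5, 225.5]), 0.86)]
scene spanner 0.42 [ 0.572  -0.1967  0.    ]
scene marker 0.61 [0.5617 0.0333 0.    ]
scene tape_measure 0.52 [ 0.4206 -0.3155  0.03  ]
scene block_plane 0.91 [ 0.633 -0.272  0.03 ]
scene offcut_2 0.61 [0.4044 0.3485 0.02  ]
top cutter_head [(array([347.1, 193.9]), 0.53)]
top collet_mouth [(array([344.7, 195.8]), 0.56)]
top router [(array([343.6, 204. ]), 0.87)]
top spanner 0.65 [ 0.5742 -0.1903  0.    ]
top marker 0.69 [0.5682 0.034  0.    ]
top tape_measure 0.75 [ 0.3984 -0.3057  0.03  ]
top block_plane 0.95 [ 0.6505 -0.2889  0.03  ]
top offcut_2 0.71 [0.4028 0.3376 0.02  ]
cutter_head [ 0.6477  0.0818 -0.3258]
collet_mouth [ 0.5413 -0.0689  0.1704]
router [ 0.5425 -0.0669  0.0037]
```

View pics/scene0.png

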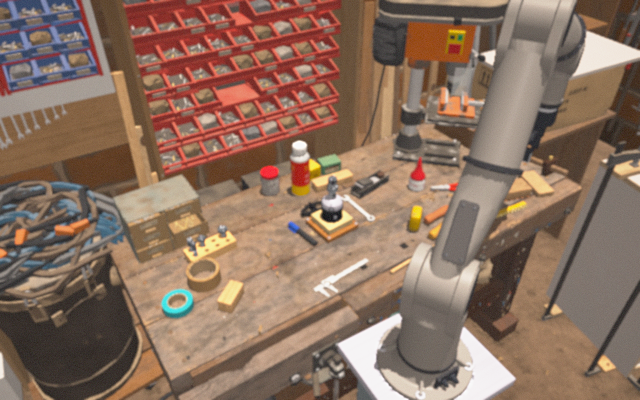

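View pics/top0.png

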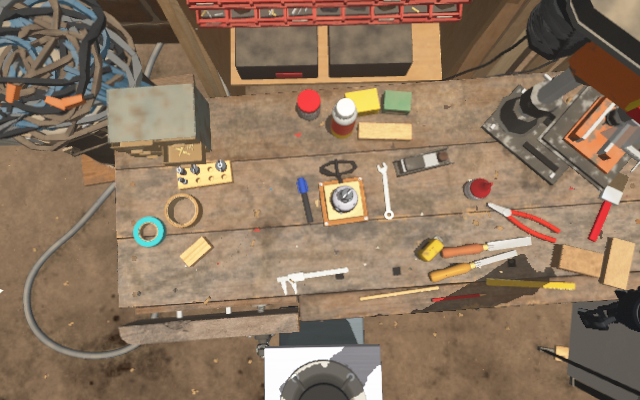

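Run:
```python
from h import *
o=bot.get_obs(); M=RR(o)
print(M.inv().apply(np.array([.541,-.068,.31])-o['eef_pos'])*1000)
```

```text
[ 461.1206 -384.0793  -78.668 ]
```

Call:
jog_arm:
  motion:
    - [0, 0, 0, 46, -38, -40, 85]
    - [0, 0, 0, 92, -77, -79, 85]
    - [0, 0, 0, 138, -115, -79, 85]
    - [0, 0, 0, 184, -154, -79, 85]
    - [0, 0, 0, 230, -192, -79, 85]
    - [0, 0, 0, 277, -230, -79, 85]
    - [0, 0, 0, 323, -269, -79, 85]
    - [0, 0, 0, 369, -307, -79, 85]
    - [0, 0, 0, 415, -346, -79, 85]
    - [0, 0, 0, 461, -384, -79, 85]

```text
t: 2.15
eef_pos: [0.5415, -0.0662, 0.3107]
tool_rot: [0.0, 0.976, 0.217, 0.0]
contact_force: [-0.1, -0.7, -0.4]
gripper_width: 0.994
grasp_force: 0.0
```

Call:
jog_arm:
  motion:
    - [0, 0, 0.18, 0, 0, 0, 60]
    - [0, 0, 0.36, 0, 0, 0, 60]
    - [0, 0, 0.36, 0, 0, 0, 60]
    - [0, 0, 0.36, 0, 0, 0, 60]

```text
t: 2.65
eef_pos: [0.5409, -0.0682, 0.3104]
tool_rot: [0.0, 0.999, 0.04, 0.0]
contact_force: [-0.8, -0.2, -0.4]
gripper_width: 0.706
grasp_force: 0.0
```

```bash
cat >> h.py <<'E'
def wrist(n=None):
    o=bot.get_obs(); p=bot.read_camera('wrist')
    if n: save(p,n)
    T=np.eye(4);T[:3,:3]=RR(o).as_matrix();T[:3,3]=o['eef_pos']
    return o,p,T@np.array(p['tool_from_camera'])
E
python3 - <<'E'
from h import *
o,p,T=wrist('w1.png')
print(o['t'],o['q'],o['eef_pos'],RR(o).as_matrix(),o['gripper_width'],o['contact_force']); print(T)
for n,z in [('cutter_head',.185),('collet_mouth',.166)]:
    print(n,[(np.array(d['xy']),round(d['score'],2),atz(p,d['xy'],z,T)) for d in bot.tip_of(n,p)[:2]])
E
```

```text
2.65 [ 0.247   0.2112 -0.2771  1.7535  0.062   1.1852 -1.5374] [ 0.5409 -0.0682  0.3104] [[ 0.9967  0.0809  0.0002]
 [ 0.0809 -0.9967 -0.    ]
 [ 0.0002  0.     -1.    ]] 0.7059425063874227 [-0.833  -0.207  -0.3992]
[[ 0.0799 -0.9586 -0.2733  0.6092]
 [-0.9968 -0.0767 -0.0223 -0.0637]
 [ 0.0004  0.2742 -0.9617  0.4543]
 [ 0.      0.      0.      1.    ]]
cutter_head [(array([320. , 180.7]), 0.78, array([ 0.5436, -0.0716,  0.185 ]))]
collet_mouth [(array([318. , 171.8]), 0.76, array([ 0.547 , -0.0697,  0.166 ]))]
```

View pics/w1.png

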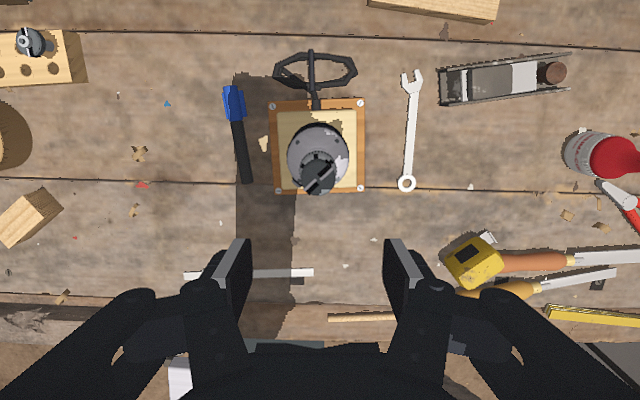

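Call:
jog_arm:
  motion:
    - [0, 0, 0.18, 0, 0, 0, 60]
    - [0, 0, 0.36, 0, 0, 0, 60]
    - [0, 0, 0.54, 0, 0, 0, 60]
    - [0, 0, 0.72, 0, 0, 0, 60]
    - [0, 0, 0.9, 0, 0, 0, 60]
    - [0, 0, 1.1, 0, 0, 0, 60]
    - [0, 0, 1.1, 0, 0, 0, 60]
    - [0, 0, 1.1, 0, 0, 0, 60]

```text
t: 3.8
eef_pos: [0.5409, -0.0681, 0.3103]
tool_rot: [-0.0, 0.873, -0.487, 0.0]
contact_force: [0.1, -0.8, 0.2]
gripper_width: 0.702
grasp_force: 0.0
```

Run:
```python
from h import *
o,p,T=wrist()
print(o['t'],o['q'],o['eef_pos'],RR(o).as_matrix(),o['gripper_width']);
for n,z in [('cutter_head',.185),('collet_mouth',.166)]:
    print(n,[(np.array(d['xy']),round(d['score'],2),atz(p,d['xy'],z,T)) for d in bot.tip_of(n,p)[:2]])
w,h=200,150
d=bot.tip_of('cutter_head',p)[0]['xy']; cx,cy=int(d[0]),int(d[1])
x0,y0=cx-50,max(0,cy-38)
a=cv2.resize(p['pixels'][y0:y0+75,x0:x0+100],None,fx=8,fy=8,interpolation=cv2.INTER_CUBIC)
print(x0,y0)
# predicted head top & bottom outline, nut outline for the guessed axis
def proj(P):
    Tc=np.linalg.inv(T); c=(Tc[:3,:3]@P.T).T+Tc[:3,3]
    return cv2.projectPoints(c,np.zeros(3),np.zeros(3),np.array(p['camera_matrix']),np.array(p['distortion']))[0][:,0]
th=np.linspace(0,2*np.pi,60)
for z,r,col in [(.194,.0145,(255,0,0)),(.166,.017,(0,255,0)),(.123,.0155,(0,0,255))]:
    q=proj(np.c_[.5425+r*np.cos(th),-.0695+r*np.sin(th),0*th+z])
    cv2.polylines(a,[((q-[x0,y0]+.5)*8).astype(int)],True,col,1)
cv2.imwrite('pics/c2.png',a[:,:,::-1])
```

```text
3.8 [ 0.1367  0.2022 -0.1474  1.7607  0.0319  1.1809 -2.609 ] [ 0.5409 -0.0681  0.3103] [[ 0.5247 -0.8513  0.0001]
 [-0.8513 -0.5247  0.    ]
 [ 0.     -0.0001 -1.    ]] 0.7018253692495271
cutter_head [(array([310.6, 181.3]), 0.89, array([ 0.5461, -0.069 ,  0.185 ]))]
collet_mouth [(array([309.5, 175.2]), 0.57, array([ 0.5477, -0.0691,  0.166 ]))]
260 143
```

View pics/c2.png

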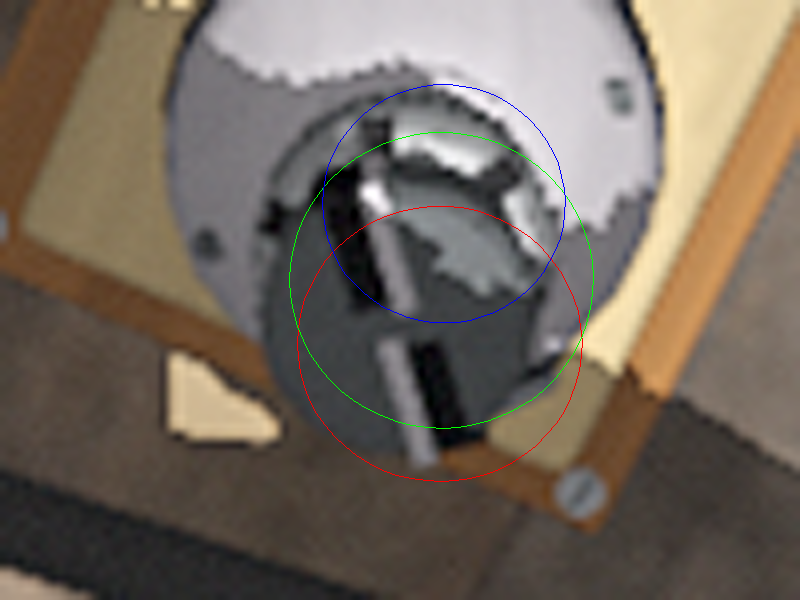

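Run:
```python
from h import *
o,p,T=wrist()
A=atz(p,(310,183.75),.194,T); print(A)
im=cv2.imread('pics/w1.png')
oM=np.array([[0.9967,.0809,.0002],[.0809,-.9967,0],[.0002,0,-1]])
T1=np.eye(4);T1[:3,:3]=oM;T1[:3,3]=[.5409,-.0682,.3104];T1=T1@np.array(p['tool_from_camera'])
x0,y0=270,140
a=cv2.resize(im[y0:y0+75,x0:x0+100],None,fx=8,fy=8,interpolation=cv2.INTER_CUBIC)
def proj(P):
    Tc=np.linalg.inv(T1); c=(Tc[:3,:3]@P.T).T+Tc[:3,3]
    return cv2.projectPoints(c,np.zeros(3),np.zeros(3),np.array(p['camera_matrix']),np.array(p['distortion']))[0][:,0]
th=np.linspace(0,2*np.pi,60)
for z,r,col in [(.194,.0145,(0,0,255)),(.166,.017,(0,255,0)),(.123,.0155,(255,0,0))]:
    q=proj(np.c_[A[0]+r*np.cos(th),A[1]+r*np.sin(th),0*th+z])
    cv2.polylines(a,[((q-[x0,y0]+.5)*8).astype(int)],True,col,1)
for d in ([.001,0],[0,.001]): print((proj(np.array([[A[0]+d[0],A[1]+d[1],.194]]))-proj(np.array([[A[0],A[1],.194]])))*8)
cv2.imwrite('pics/c1.png',a)
```

```text
[ 0.5464 -0.0691  0.194 ]
[[ 0.7872 -9.5446]]
[[-9.8194 -0.7648]]
```

View pics/c1.png

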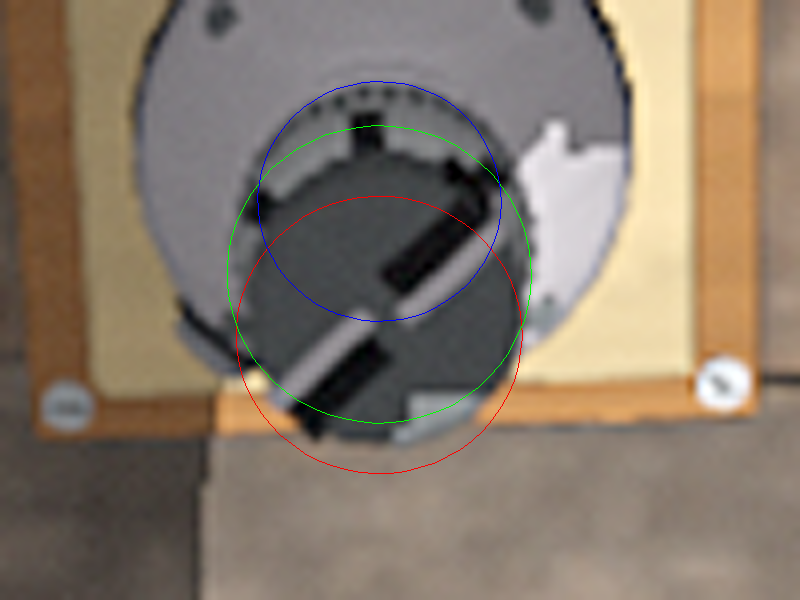

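Call:
jog_arm:
  motion:
    - [0, 0, -0.18, 0, 0, 0, 60]
    - [0, 0, -0.36, 0, 0, 0, 60]
    - [0, 0, -0.54, 0, 0, 0, 60]
    - [0, 0, -0.72, 0, 0, 0, 60]
    - [0, 0, -0.9, 0, 0, 0, 60]
    - [0, 0, -1.08, 0, 0, 0, 60]
    - [0, 0, -1.26, 0, 0, 0, 60]
    - [0, 0, -1.42, 0, 0, 0, 60]
    - [0, 0, -1.57, 0, 0, 0, 60]

```text
t: 5.18
eef_pos: [0.5409, -0.0682, 0.3103]
tool_rot: [0.0, 0.962, 0.273, 0.0]
contact_force: [-0.2, -0.5, -0.5]
gripper_width: 0.704
grasp_force: 0.0
```

Call:
jog_arm:
  motion:
    - [0, 0, -0.18, 0, 0, 0, 60]
    - [0, 0, -0.36, 0, 0, 0, 60]
    - [0, 0, -0.54, 0, 0, 0, 60]
    - [0, 0, -0.72, 0, 0, 0, 60]
    - [0, 0, -0.9, 0, 0, 0, 60]
    - [0, 0, -1.08, 0, 0, 0, 60]
    - [0, 0, -1.26, 0, 0, 0, 60]
    - [0, 0, -1.42, 0, 0, 0, 60]
    - [0, 0, -1.57, 0, 0, 0, 60]
    - [0, 0, -1.57, 0, 0, 0, 60]

```text
t: 6.42
eef_pos: [0.5409, -0.0683, 0.3103]
tool_rot: [-0.0, 0.49, 0.872, 0.0]
contact_force: [0.8, 0.4, 0.6]
gripper_width: 0.706
grasp_force: 0.0
```

Run:
```python
from h import *
o,p,T=wrist('w3.png')
print(o['t'],o['q'],o['eef_pos'],RR(o).as_matrix())
A=np.array([.5464,-.0691,.194])
def proj(P):
    Tc=np.linalg.inv(T); c=(Tc[:3,:3]@P.T).T+Tc[:3,3]
    return cv2.projectPoints(c,np.zeros(3),np.zeros(3),np.array(p['camera_matrix']),np.array(p['distortion']))[0][:,0]
x0,y0=(proj(A[None])[0]-[50,38]).astype(int); print(x0,y0)
a=cv2.resize(p['pixels'][y0:y0+75,x0:x0+100],None,fx=8,fy=8,interpolation=cv2.INTER_CUBIC)
th=np.linspace(0,2*np.pi,60)
for z,r,col in [(.194,.0145,(255,0,0)),(.166,.017,(0,255,0))]:
    q=proj(np.c_[A[0]+r*np.cos(th),A[1]+r*np.sin(th),0*th+z])
    cv2.polylines(a,[((q-[x0,y0]+.5)*8).astype(int)],True,col,1)
for d in ([.001,0],[0,.001]): print((proj(np.array([[A[0]+d[0],A[1]+d[1],.194]]))-proj(A[None]))*8)
cv2.imwrite('pics/c3.png',a[:,:,::-1])
```

```text
6.425 [ 0.4639  0.2401 -0.538   1.7396  0.1311  1.1977  0.4366] [ 0.5409 -0.0683  0.3103] [[-0.5193  0.8546 -0.    ]
 [ 0.8546  0.5193  0.0001]
 [ 0.0001  0.     -1.    ]]
274 153
[[8.3207 4.8741]]
[[ 5.119  -8.0527]]
```

View pics/c3.png

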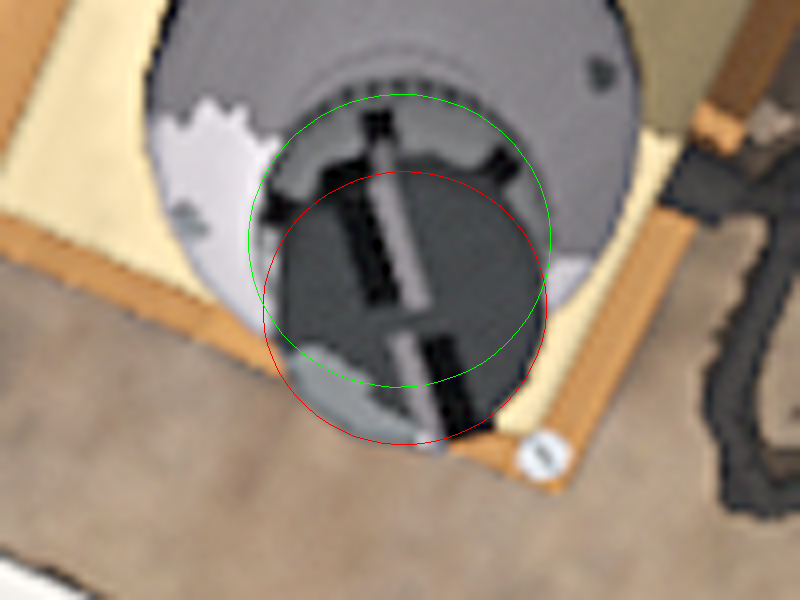

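Call:
jog_arm:
  motion:
    - [0, 0, 0.18, -3.7, 4.7, 0, 60]
    - [0, 0, 0.36, -3.7, 4.7, 0, 60]
    - [0, 0, 0.54, -3.7, 4.7, 0, 60]
    - [0, 0, 0.72, -3.7, 4.7, 0, 60]
    - [0, 0, 0.9, -3.7, 4.7, 0, 60]
    - [0, 0, 1.08, -3.7, 4.7, 0, 60]
    - [0, 0, 1.26, -3.7, 4.7, 0, 60]
    - [0, 0, 1.44, -3.7, 4.7, 0, 60]
    - [0, 0, 1.6, -3.7, 4.7, 0, 60]

```text
t: 7.6
eef_pos: [0.5469, -0.0688, 0.3104]
tool_rot: [0.0, 0.968, 0.252, 0.0]
contact_force: [-0.6, -1.1, -0.7]
gripper_width: 0.705
grasp_force: 0.0
```

Call:
jog_arm:
  motion:
    - [0, 0, 0.18, 0, 0, 10, 60]
    - [0, 0, 0.36, 0, 0, 20, 60]
    - [0, 0, 0.54, 0, 0, 30, 60]
    - [0, 0, 0.72, 0, 0, 40, 60]
    - [0, 0, 0.9, 0, 0, 50, 60]
    - [0, 0, 1.08, 0, 0, 60, 60]
    - [0, 0, 1.26, 0, 0, 70, 60]
    - [0, 0, 1.44, 0, 0, 80, 60]
    - [0, 0, 1.5, 0, 0, 90, 60]
    - [0, 0, 1.5, 0, 0, 90, 60]

```text
t: 8.85
eef_pos: [0.5464, -0.0687, 0.2197]
tool_rot: [0.0, 0.882, -0.472, -0.001]
contact_force: [0.1, 0.4, -0.4]
gripper_width: 0.704
grasp_force: 0.0
```

Run:
```python
from h import *
o,p,T=wrist('w4.png')
print(o['t'],o['q'],o['eef_pos'],RR(o).as_matrix(),o['contact_force'])
A=np.array([.5468,-.069,.194])
def proj(P):
    Tc=np.linalg.inv(T); c=(Tc[:3,:3]@P.T).T+Tc[:3,3]
    return cv2.projectPoints(c,np.zeros(3),np.zeros(3),np.array(p['camera_matrix']),np.array(p['distortion']))[0][:,0]
a=p['pixels'].copy()
th=np.linspace(0,2*np.pi,60)
for z,r,col in [(.194,.0145,(255,0,0)),(.166,.017,(0,255,0))]:
    q=proj(np.c_[A[0]+r*np.cos(th),A[1]+r*np.sin(th),0*th+z])
    cv2.polylines(a,[(q+.5).astype(int)],True,col,1)
for d in ([.001,0],[0,.001]): print((proj(np.array([[A[0]+d[0],A[1]+d[1],.194]]))-proj(A[None])))
cv2.imwrite('pics/c4.png',a[:,:,::-1])
```

```text
8.85 [ 0.0996  0.2905 -0.1064  1.8612  0.0363  0.9933 -2.5764] [ 0.5464 -0.0687  0.2197] [[ 0.5542 -0.8324 -0.0015]
 [-0.8324 -0.5542 -0.    ]
 [-0.0008  0.0013 -1.    ]] [ 0.1054  0.3501 -0.3718]
[[-1.5129 -0.9326]]
[[-0.9973  1.4018]]
```

View pics/c4.png

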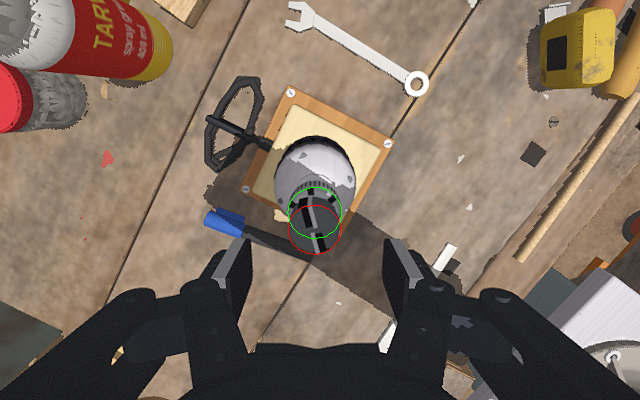

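Call:
jog_arm:
  motion:
    - [0, 0, 0, 0, 0, 20, 60]
    - [0, 0, 0, 0, 0, 40, 60]
    - [0, 0, 0, 0, 0, 60, 60]
    - [0, 0, 0, 0, 0, 75, 60]
    - [0, 0, 0, 0, 0, 85, 60]
    - [0, 0, 0, 0, 0, 85, 60]

```text
t: 9.65
eef_pos: [0.5466, -0.0689, 0.1349]
tool_rot: [0.0, 0.882, -0.472, -0.0]
contact_force: [0.1, 0.1, -0.3]
gripper_width: 0.699
grasp_force: 0.0
```

Call:
jog_arm:
  motion:
    - [0, 0, 0, 0, 0, 0, 25]
    - [0, 0, 0, 0, 0, 0, 25]
    - [0, 0, 0, 0, 0, 0, 25]
    - [0, 0, 0, 0, 0, 0, 25]
    - [0, 0, 0, 0, 0, 0, 25]
  grip_force: 25

```text
t: 10.28
eef_pos: [0.5484, -0.0683, 0.1363]
tool_rot: [-0.001, 0.882, -0.471, 0.001]
contact_force: [5.3, 3.7, 5.4]
gripper_width: 0.39
grasp_force: 28.0
```

Run:
```python
from h import *
o,p,T=wrist('w5.png')
print(o['t'],o['q'],o['eef_pos'],o['gripper_width'],o['grasp_force'],o['contact_force'],RR(o).inv().apply(o['contact_force']),RR(o).inv().apply(o['torque']))
```

```text
10.275 [ 0.096   0.3915 -0.1053  1.9354  0.0546  0.8141 -2.5912] [ 0.5484 -0.0683  0.1363] 0.38984577374259827 28.019645230961032 [5.346  3.6586 5.4175] [-0.0637 -6.4936 -5.3986] [ 0.9605 -0.0272 -0.0582]
```

View pics/w5.png

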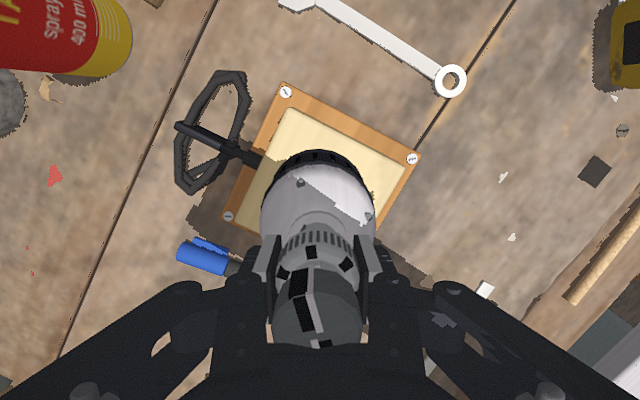

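Call:
jog_arm:
  motion:
    - [0, 0, 0, 0, -2.2, 0, 25]
    - [0, 0, 0, 0, -2.2, 0, 25]
    - [0, 0, -0.15, 0, -2.2, 0, 25]
    - [0, 0, -0.3, 0, -2.2, 0, 25]
    - [0, 0, -0.45, 0, -2.2, 0, 25]
    - [0, 0, -0.6, 0, -2.2, 0, 25]
    - [0, 0, -0.75, 0, -2.2, 0, 25]
  grip_force: 60

```text
t: 11.2
eef_pos: [0.5484, -0.0683, 0.1364]
tool_rot: [0.0, 0.993, -0.114, -0.0]
contact_force: [-1.5, 0.1, 13.0]
gripper_width: 0.383
grasp_force: 58.7
```

Run:
```python
from h import *
o=bot.get_obs()
print(o['t'],o['q'],o['eef_pos'],o['gripper_width'],o['grasp_force'],o['contact_force'],RR(o).inv().apply(o['contact_force']),RR(o).inv().apply(o['torque']))
```

```text
11.2 [ 0.2278  0.4049 -0.271   1.9235  0.1443  0.8321 -1.919 ] [ 0.5484 -0.0683  0.1364] 0.38323562061230076 58.676006058230996 [-1.454   0.1089 12.9663] [ -1.443    0.2358 -12.9658] [ 0.1196 -0.5343  0.1177]
```

Call:
jog_arm:
  motion:
    - [0, 0, -0.16, 0, 0, -1.5, 25]
    - [0, 0, -0.32, 0, 0, -1.5, 25]
    - [0, 0, -0.48, 0, 0, -1.5, 25]
    - [0, 0, -0.64, 0, 0, -1.5, 25]
    - [0, 0, -0.8, 0, 0, -1.5, 25]
    - [0, 0, -0.96, 0, 0, -1.5, 25]
    - [0, 0, -1.12, 0, 0, -1.5, 25]
    - [0, 0, -1.28, 0, 0, -1.5, 25]
    - [0, 0, -1.44, 0, 0, -1.5, 25]
    - [0, 0, -1.6, 0, 0, -1.5, 25]

```text
t: 12.45
eef_pos: [0.5483, -0.0683, 0.1365]
tool_rot: [0.0, 0.774, 0.634, -0.0]
contact_force: [2.1, 1.1, 0.6]
gripper_width: 0.38
grasp_force: 61.1
```

Run:
```python
from h import *
o=bot.get_obs()
print(o['t'],o['q'],o['eef_pos'],o['gripper_width'],o['grasp_force'],o['contact_force'],RR(o).inv().apply(o['contact_force']),RR(o).inv().apply(o['torque']))
```

```text
12.45 [ 0.5042  0.4629 -0.626   1.9047  0.3461  0.8835 -0.4937] [ 0.5483 -0.0683  0.1365] 0.380409679194298 61.102980030700564 [2.0683 1.1222 0.6286] [ 1.5077  1.8059 -0.6307] [-0.4513  0.2566  0.0975]
```

Call:
jog_arm:
  motion:
    - [0, 0, -0.16, 0, 0, 0, 25]
    - [0, 0, -0.32, 0, 0, 0, 25]
    - [0, 0, -0.48, 0, 0, 0, 25]
    - [0, 0, -0.64, 0, 0, 0, 25]
    - [0, 0, -0.8, 0, 0, 0, 25]
    - [0, 0, -0.96, 0, 0, 0, 25]
    - [0, 0, -1.12, 0, 0, 0, 25]
    - [0, 0, -1.28, 0, 0, 0, 25]
    - [0, 0, -1.44, 0, 0, 0, 25]
    - [0, 0, -1.6, 0, 0, 0, 25]

```text
t: 13.7
eef_pos: [0.5484, -0.0683, 0.1365]
tool_rot: [-0.0, 0.084, 0.996, -0.0]
contact_force: [0.9, 0.2, 1.3]
gripper_width: 0.382
grasp_force: 61.2
```

Run:
```python
from h import *
o=bot.get_obs()
print(o['t'],o['q'],o['eef_pos'],o['gripper_width'],o['grasp_force'],o['contact_force'],RR(o).inv().apply(o['contact_force']),RR(o).inv().apply(o['torque']))
```

```text
13.7 [ 0.7556  0.5869 -0.9877  1.8896  0.5873  0.9887  0.9052] [ 0.5484 -0.0683  0.1365] 0.3823186137290536 61.17312661372125 [0.8993 0.2179 1.3314] [-0.8492  0.365  -1.3321] [-0.2762 -0.3424  0.0967]
```

Call:
jog_arm:
  motion:
    - [0, 0, 0, 0, 0, 0, 60]
    - [0, 0, 0, 0, 0, 0, 60]
    - [0, 0, 0, 0, 0, 0, 60]
    - [0, 0, 0, 0, 0, 0, 60]
    - [0, 0, 0, 0, 0, -16, 60]
    - [0, 0, 0, 0, 0, -33, 60]
    - [0, 0, 0, 0, 0, -33, 60]

```text
t: 14.58
eef_pos: [0.5501, -0.0675, 0.172]
tool_rot: [0.002, 0.087, 0.996, -0.0]
contact_force: [0.1, -0.9, -1.0]
gripper_width: 0.699
grasp_force: 0.0
```

Run:
```python
from h import *
o,p,T=wrist('w6.png')
print(o['t'],o['q'],o['eef_pos'],o['gripper_width'],o['grasp_force'],o['contact_force'])
```

```text
14.575 [ 0.7833  0.5451 -1.0224  1.8593  0.5398  1.0412  0.9374] [ 0.5501 -0.0675  0.172 ] 0.699368246284032 0.0 [ 0.1175 -0.8559 -1.0433]
```

View pics/w6.png

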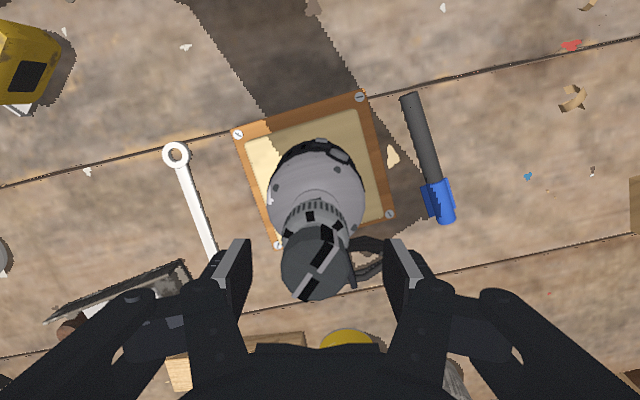

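Call:
jog_arm:
  motion:
    - [0, 0, 0, 1.5, -1.1, 2, 60]
    - [0, 0, 0, 1.5, -1.1, 2, 20]
    - [0, 0, 0, 1.5, -1.1, 2, 20]
    - [0, 0, 0, 1.5, -1.1, 2, 20]
    - [0, 0, 0, 1.5, -1.1, 2, 20]
    - [0, 0, 0, 1.5, -1.1, 2, 20]
    - [0, 0, 0, 1.5, -1.1, 2, 20]
  grip_force: 70

```text
t: 15.5
eef_pos: [0.5469, -0.0684, 0.1677]
tool_rot: [-0.0, 0.087, 0.996, 0.0]
contact_force: [-0.9, -0.3, -0.8]
gripper_width: 0.314
grasp_force: 68.8
```

Run:
```python
from h import *
o=bot.get_obs()
print(o['t'],o['q'],o['eef_pos'],o['gripper_width'],o['grasp_force'],o['contact_force'],RR(o).inv().apply(o['contact_force']),RR(o).inv().apply(o['torque']))
```

```text
15.5 [ 0.7846  0.5478 -1.0199  1.8671  0.5418  1.0358  0.9368] [ 0.5469 -0.0684  0.1677] 0.3141660307196827 68.79626512527466 [-0.8714 -0.2744 -0.838 ] [ 0.8107 -0.4209  0.8381] [-0.1072  0.057  -0.0105]
```

Call:
jog_arm:
  motion:
    - [0, 0, 0, 0, 0, -4, 20]
    - [0, 0, 0, 0, 0, -9, 20]
    - [0, 0, 0, 0, 0, -16, 20]
    - [0, 0, 0, 0, 0, -24, 20]
    - [0, 0, 0, 0, 0, -32, 20]

```text
t: 16.12
eef_pos: [0.5471, -0.0685, 0.2005]
tool_rot: [0.0, 0.087, 0.996, -0.0]
contact_force: [0.3, 0.5, -0.7]
gripper_width: 0.315
grasp_force: 68.8
```

Run:
```python
from h import *
o=bot.get_obs()
print(o['t'],o['eef_pos'],o['gripper_width'],o['grasp_force'],o['contact_force'],RR(o).inv().apply(o['torque']))
```

```text
16.125 [ 0.5471 -0.0685  0.2005] 0.31529718906163184 68.84560704231262 [ 0.2709  0.5393 -0.6957] [0.0086 0.0429 0.0413]
```

Call:
jog_arm:
  motion:
    - [0, 0, 0, 0, 0, -20, 20]
    - [0, 0, 0, 0, 0, -40, 20]
    - [0, 0, 0, 0, 0, -65, 20]
    - [0, 0, 0, 0, 0, -95, 20]
    - [0, 0, 0, 0, 0, -125, 20]
    - [0, 0, 0, 0, 0, -155, 20]
    - [0, 0, 0, 0, 0, -185, 20]
    - [0, 0, 0, 0, 0, -205, 20]
    - [0, 0, 0, 0, 0, -220, 20]

```text
t: 17.25
eef_pos: [0.5471, -0.068, 0.4219]
tool_rot: [0.001, 0.087, 0.996, -0.0]
contact_force: [0.5, 1.0, -1.6]
gripper_width: 0.32
grasp_force: 68.9
```

Call:
jog_arm:
  motion:
    - [0, 0, 0.16, 0, 0, 0, 20]
    - [0, 0, 0.32, 0, 0, 0, 20]
    - [0, 0, 0.48, 0, 0, 0, 20]
    - [0, 0, 0.64, 0, 0, 0, 20]
    - [0, 0, 0.8, 0, 0, 0, 20]
    - [0, 0, 0.96, 0, 0, 0, 20]
    - [0, 0, 1.12, 0, 0, 0, 20]
    - [0, 0, 1.28, 0, 0, 0, 20]
    - [0, 0, 1.44, 0, 0, 0, 20]
    - [0, 0, 1.6, 0, 0, 0, 20]

```text
t: 18.5
eef_pos: [0.5468, -0.0681, 0.4202]
tool_rot: [-0.0, 0.777, 0.63, 0.0]
contact_force: [-0.9, 0.6, -2.1]
gripper_width: 0.316
grasp_force: 68.8
```

Call:
jog_arm:
  motion:
    - [0, 0, 0.16, 0, 0, 0, 20]
    - [0, 0, 0.32, 0, 0, 0, 20]
    - [0, 0, 0.48, 0, 0, 0, 20]
    - [0, 0, 0.64, 0, 0, 0, 20]
    - [0, 0, 0.8, 0, 0, 0, 20]
    - [0, 0, 0.96, 0, 0, 0, 20]
    - [0, 0, 1.12, 0, 0, 0, 20]
    - [0, 0, 1.28, 0, 0, 0, 20]
    - [0, 0, 1.37, 0, 0, 0, 20]
    - [0, 0, 1.37, 0, 0, 0, 20]

```text
t: 19.75
eef_pos: [0.5469, -0.0681, 0.4201]
tool_rot: [-0.0, 1.0, -0.0, -0.0]
contact_force: [-0.7, -0.0, -1.3]
gripper_width: 0.319
grasp_force: 68.8
```

Run:
```python
from h import *
o=bot.get_obs()
print(o['t'],o['q'],o['eef_pos'],RR(o).as_matrix(),o['gripper_width'],o['grasp_force'],o['contact_force'])
p=bot.read_camera('wrist');save(p,'w7.png')
p=bot.read_camera('scene');save(p,'s7.png')
```

```text
19.75 [ 0.5631  0.2091 -0.6606  1.546   0.1288  1.4308 -1.6765] [ 0.5469 -0.0681  0.4201] [[ 1.     -0.0007 -0.    ]
 [-0.0007 -1.      0.0001]
 [-0.     -0.0001 -1.    ]] 0.3190221305366135 68.84419083595276 [-0.7248 -0.0346 -1.3086]
```

Call:
jog_arm:
  motion:
    - [0, 0.08, 0, 10, 0, -3, 20]
    - [0, 0.2, 0, 20, 0, -6, 20]
    - [0, 0.32, 0, 30, 0, -10, 20]
    - [0, 0.44, 0, 40, 0, -14, 20]
    - [0, 0.56, 0, 50, 0, -18, 20]
    - [0, 0.68, 0, 60, 0, -20, 20]
    - [0, 0.68, 0, 60, 0, -20, 20]
    - [0, 0.68, 0, 60, 0, -20, 20]

```text
t: 20.85
eef_pos: [0.6071, -0.0684, 0.4402]
tool_rot: [0.0, 0.943, -0.001, 0.333]
contact_force: [0.1, 0.2, 0.1]
gripper_width: 0.319
grasp_force: 68.9
```

Run:
```python
from h import *
o=bot.get_obs()
print(o['t'],o['q'],o['eef_pos'],RR(o).as_matrix(),o['gripper_width'],o['grasp_force'],o['contact_force'])
```

```text
20.85 [ 0.7051 -0.0673 -0.6368  1.9128 -0.1289  0.6081 -1.4367] [ 0.6071 -0.0684  0.4402] [[ 0.7786 -0.0014  0.6275]
 [-0.0008 -1.     -0.0012]
 [ 0.6275  0.0004 -0.7786]] 0.3185773797158678 68.90758395195007 [0.0727 0.2357 0.145 ]
```

Call:
jog_arm:
  motion:
    - [0, 0.05, 0, 12, 0, 5, 20]
    - [0, 0.12, 0, 24, 0, 10, 20]
    - [0, 0.2, 0, 36, 0, 15, 20]
    - [0, 0.28, 0, 48, 0, 20, 20]
    - [0, 0.36, 0, 60, 0, 25, 20]
    - [0, 0.44, 0, 72, 0, 30, 20]
    - [0, 0.52, 0, 84, 0, 35, 20]
    - [0, 0.55, 0, 97, 0, 40, 20]
    - [0, 0.55, 0, 97, 0, 40, 20]
    - [0, 0.55, 0, 97, 0, 40, 20]

```text
t: 22.1
eef_pos: [0.6942, -0.0787, 0.5177]
tool_rot: [-0.006, 0.84, 0.002, 0.543]
contact_force: [-0.6, 0.4, -1.5]
gripper_width: 0.314
grasp_force: 69.5
```

Run:
```python
from h import *
o=bot.get_obs()
print(o['t'],o['q'],o['joint_vel'],o['eef_pos'],RR(o).as_matrix(),o['gripper_width'],o['grasp_force'],o['contact_force'])
p=bot.read_camera('wrist');a=p['pixels'];b=bot.read_camera('scene')['pixels']
v=np.vstack([a[120:400,120:520],cv2.resize(b[80:220,250:450],(400,280),interpolation=cv2.INTER_CUBIC)])
cv2.imwrite('pics/f.png',v[:,:,::-1])
```

```text
22.1 [ 1.5594 -0.0415 -1.4073  1.9635 -1.3647  0.1709 -0.1869] [-0.0594 -0.0086 -0.0416  0.0276 -0.0147  0.0141 -0.038 ] [ 0.6942 -0.0787  0.5177] [[ 0.4097  0.0094  0.9122]
 [-0.003  -0.9999  0.0116]
 [ 0.9122 -0.0075 -0.4097]] 0.31425693202377897 69.46726441383362 [-0.5753  0.4171 -1.4747]
```

View pics/f.png

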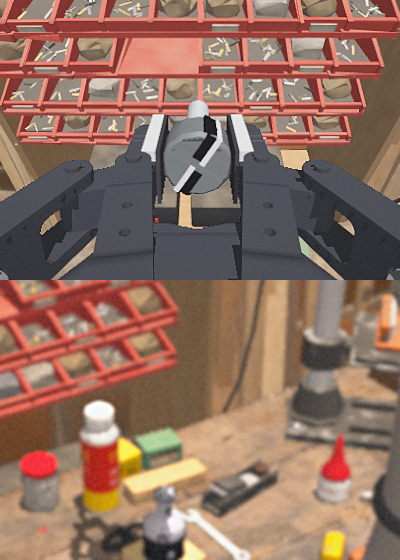

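Call:
jog_arm:
  motion:
    - [0, -0.03, 0, -5, 0, 2, 20]
    - [0, -0.07, 0, -10, 0, 4, 20]
    - [0, -0.11, 0, -15, 0, 6, 20]
    - [0, -0.14, 0, -20, 0, 8, 20]
    - [0, -0.14, 0, -20, 0, 8, 20]
    - [0, -0.14, 0, -20, 0, 8, 20]
    - [0, -0.14, 0, -20, 0, 8, 20]

```text
t: 23.08
eef_pos: [0.6928, -0.073, 0.494]
tool_rot: [-0.007, 0.876, 0.005, 0.482]
contact_force: [-0.0, -0.2, -0.8]
gripper_width: 0.312
grasp_force: 69.3
```

Run:
```python
from h import *
o=bot.get_obs()
print(o['t'],o['q'],o['joint_vel'],o['eef_pos'],RR(o).as_matrix()[:,2],o['gripper_width'],o['grasp_force'],o['contact_force'])
```

```text
23.075 [ 1.3611  0.0346 -1.2993  1.9034 -0.2256  0.2323 -1.287 ] [ 0.0187 -0.0029  0.0017 -0.0002  0.0054 -0.0032 -0.0004] [ 0.6928 -0.073   0.494 ] [ 0.8443  0.0171 -0.5356] 0.3118018613252457 69.34322476387024 [-0.0202 -0.1921 -0.7873]
```

Run:
```python
from h import *
o,p,T=wrist()
print(o['t'],RR(o).as_matrix()[:,2])
Ti=np.linalg.inv(T); K=np.array(p['camera_matrix']); D=np.array(p['distortion']); M=RR(o).as_matrix()
for n in ('cutter_head','cutter'):
    print(n,[(np.array(d['xy']),round(d['score'],2)) for d in bot.tip_of(n,p)[:2]])
# predicted shank end for sag angles about tool y
for s in (-.4,-.2,0,.2,.4):
    h=np.array([0,0,-.003]); e=h+.051*np.array([np.sin(s),0,np.cos(s)])
    P=(M@np.array([h,e]).T).T+o['eef_pos']; c=(Ti[:3,:3]@P.T).T+Ti[:3,3]
    print(s,cv2.projectPoints(c,np.zeros(3),np.zeros(3),K,D)[0].ravel())
save(p,'w9.png')
```

```text
23.075 [ 0.8443  0.0171 -0.5356]
cutter_head [(array([319.9, 273.1]), 0.65)]
cutter [(array([320.4, 225.7]), 0.83)]
-0.4 [314.4824 254.0558 315.0231 249.0096]
-0.2 [314.4824 254.0558 315.0155 232.6727]
0 [314.4824 254.0558 314.992  216.8379]
0.2 [314.4824 254.0558 314.9524 201.7025]
0.4 [314.4824 254.0558 314.8961 187.503 ]
```

```bash
python3 -c "
from station import bot
print(bot.hand_in())"
```

```text
the job is handed in; nothing more can be done
None
```

I turned the nut about 3.95 rad anticlockwise without a regrip. The cutter then drew straight up with no resistance; it is held still, shank about 58° from upright and roughly 0.3 m above the collet. The job is handed in at 23 s, with no verdict shown.

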